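Hang the bearing on the test mandrel and hold the enabling button half pressed

ROBOT

A 6-joint arm with a two-finger parallel gripper is mounted at the origin on a cart in front of the work surface, level with it; the furniture and walls round the work are solid. World frame = base frame: x ahead of the robot, y to its left, z up, the work surface at z = 0. Lengths are in m, angles in rad, forces in N, time in s.
With the tool pointing down it reaches from about 0.35 to 0.85 m from the base axis. Payload 8.1 kg.
Tool frame: the origin (TCP) lies between the finger pads; the fingertips stand 19 mm ahead of it and the grasp point (between the pads) is the TCP; x points along the fingers, y is the direction in which the jaws open and shut, and the axes are right-handed (so a half turn about x gives the same grasp; the last joint's range is limited). The gripper opens to 93 mm and grips with 3 to 60 N. Pads are 15 mm wide; open, the fingers measure 128 mm over their backs; the gripper's body (75 mm by 188 mm) begins 65 mm behind the grasp point.
Start: joints at [-1.229, 0.13, 1.488, -0, 1.523, -0.085], TCP at [0.248, -0.546, 0.238] pointing down, gripper open.
Joint ranges: [-2.96, 2.96], [-0.89, 2.26], [0.02, 2.5], [-1.34, 4.48], [0, 2.73], [-2.66, 2.66]. Speed limits (rad/s): [2.39, 2.39, 2.79, 3.14, 3.14, 3.14].

INTERFACE

Orientations are given as a rotation vector (axis times angle).
In Python, from bench import env, imaging gives the robot as it stands.
- The arm moves only by the tool apply_moves, never from a script. Its argument "commands" is one flat list of numbers, 7 for each row, row after row: the shift along the tool's x, y, z in units of 40 mm (1.0 is 40 mm), then the turn, a rotation vector about the tool's x, y, z in units of 6 degrees (1.0 is 6 degrees), then the opening, from 0 (shut) to 1 (fully open). In form: [dx, dy, dz, wx, wy, wz, jaw, dx, dy, dz, wx, wy, wz, jaw, ...]. A call has 1 to 10 rows; each row is the pose to reach, as a shift and turn from the pose commanded when the call began, along the tool's axes at that moment; what a row does not reach only later rows make up. A row lasts 1/12 s, in which the tool goes at most 41.7 mm and 7.16 degrees, less where a joint would pass 70% of its speed; a pose out of reach is approached as far as the arm can. A call with a gripper value outside its range is refused whole. The fingers move at their own pace and stop on an object; "force" is the grip in N (left out, the last holds). Time passes only in rows, so rows that repeat a pose let the fingers close. It gives the time, the measured TCP pose, the force and the opening at its end, in the units of the state.
- env.observe(): the state, without advancing time (a new reading comes with each control period).
- imaging.capture(name): name is "scene" or "side" or "wrist"; returns (picture, depth): 400x640x3 uint8, red, green, blue; 400x640 float32, m along the optical axis (not along the pixel's ray), 0 where there is no reading.
- imaging.get_calibration(name): a dict with "intrinsics" (3x3 intrinsics, pixels), "dist" ([k1, k2, p1, p2, k3] as OpenCV has them; the pictures are not rectified), "rvec" (rotation vector, rad) and "tvec" (3), from world to camera coordinates, as OpenCV has them. Camera axes: x right, y down, z forward; pixel columns grow to the right and rows downward; lengths in m; the calibration is good to about 2 mm. A picture is of the moment at which its call begins: read the wrist's pose just before it. get_calibration takes no time and is no camera call; for the wrist camera it gives the pose at the moment of the call.
- env.job_done(): hands the job in, once; it reports no verdict.
The state is a dict: "clock": time; "qpos": joint angles; "joint_velocities": joint speeds; "joint_torque": joint torques, N m; "tool_pos": TCP position; "orientation": TCP orientation; "force": force on the tool from outside, world axes, zero at the start; "moment": the same for the moment, N m; "grip_width": finger opening in m.
Only numpy, scipy, OpenCV 4.12 (cv2) and the standard library are available. Lean on these libraries where they do the work, as an engineer would, in place of code of your own. Each camera call takes 0.05 s, during which the arm holds its last target.

TASK

Lift the bearing out of its blue cradle, hang it over the horizontal mandrel of the grey test stand and let go of it. Then press the stand's spring-loaded yellow enabling button down with the fingertips until its black pointer stands in the green band (about half way, roughly 13 mm down), never pushing it right through to the bottom, and keep holding it there: the job finishes with the robot still holding the button pressed and the bearing hanging free. Leave the other things on the worktop where they are.

Things in the scene. Friction and masses are not known exactly. Their poses are not given: they have to be found in the camera images.
- bearing: Loose white bearing with a blue line, 168 mm outer diameter, 29 mm thick, bore about 80 mm, about 0.6 kg, standing on edge in the cradle. Its own z axis is the bearing's axis (level); origin at the centre of one flat face. It can be pinched across its 29 mm thickness at the top of the rim, from above; rim to bore is 43 mm.
- bearing_center (a point): Centre of the bearing (mid thickness, middle of the bore); the top of the rim is 84 mm above it.
- cradle: Fixed parking cradle, dark base 150 x 70 mm and two blue cheeks 60 mm high, 130 mm long along its x. Origin at the centre of its underside on the worktop. The bearing stands between the cheeks with its axis along the cradle's y and its centre about 101 mm above the worktop; it is lifted straight up and out.
- test_stand: Fixed grey stand, origin under its post on the worktop. Base 100 x 255 x 15 mm (long in y), post 50 x 40 mm, 178 mm high. The level steel mandrel, 24 mm diameter, sticks out along the stand's -y, 20 to 140 mm from the origin, axis at height 160 mm, free end with a 34 mm flange 6 mm wide. Button at y +82 mm; upright scale plate, 158 mm high, white, green and red bands, at y +120 mm.
- mandrel_seat (a point): Point on the mandrel's axis, 80 mm from the stand's origin, midway along the bar, 160 mm above the worktop; axes as the stand's. The bearing goes on over the free -y end and belongs here, its centre then hanging about 30 mm below this point.
- button_top (a point): Centre of the top of the yellow round button cap (36 mm diameter, 14 mm high). 156 mm above the worktop when released; moves straight down with the button.
- enable_button (a joint): How far the button is pressed, m: 0 released, 0.024 at the bottom. Spring: it starts to move at about 3 N and needs 0.4 N more per mm (about 8 N at 13 mm, 12.6 N at the bottom); it springs back when let go. The pointer is in the green band from 0.009 to 0.017.
- tape_roll: Bystander: yellow tape roll, 48 x 48 x 18 mm, lying flat; origin at the centre of its underside.
- ring_gauge: Bystander: black setting ring, 72 x 72 x 18 mm, lying flat; origin at the centre of its underside.
- orange_clip: Bystander: orange clip block, 33 x 60 x 26 mm; origin at the centre of its underside.
- calliper: Bystander: digital calliper, 57 x 200 x 10 mm, lying flat; origin at the centre of its underside.

How it is judged:
By the outcome, as a careful person would: the job done as asked, in the order asked, and still so for the second after the job is handed in, while the arm keeps its last pose, push and grip.
It also fails if it takes over 51 s, if anything falls off the work surface, if the arm or the gripper's body presses on something with over 40 N, if the wrist force passes 120 N, or if a joint passes its speed limit or range.

## Working session

There is one attempt and no reset: what is moved stays moved. The work goes in short steps, Python scripts to look and compute and a tool call to move; the robot and the scene stay as the last step left them, time stands still between calls to the robot, and variables do not carry over. Pictures are saved under pics/ and viewed, and the job is handed in when it is done.

Besides the shell and the picture viewer there is one more tool, called after "Call:" in YAML: its name, and indented under it one key for each argument. apply_moves: Moves the arm, as the interface text tells. Its arguments: {"type":"object","properties":{"commands":{"type":"array","items":{"type":"number"}},"force":{"type":"number"}},"required":["commands"]}

```bash
ls; mkdir -p pics
python3 - <<'E'
from bench import env, imaging
import cv2, numpy as np
print(env.observe())
for n in ["scene","side"]:
    im,d=imaging.capture(n)
    cv2.imwrite(f"pics/{n}0.png",im[...,::-1]); np.save(f"pics/{n}0.npy",d); np.save(f"pics/{n}0i.npy",im)
    print(n,imaging.get_calibration(n))
E
```

```text
pics
{'clock': 0.0, 'qpos': array([-1.22939985e+00,  1.31157378e-01,  1.48926394e+00, -1.75640952e-05,
        1.52301420e+00, -8.53894801e-02]), 'joint_velocities': array([-0.0017527 , -0.00028165, -0.00085291, -0.00023964,  0.00192704,
        0.00083923]), 'joint_torque': array([-3.11922922e-04, -5.59834886e+01, -4.91768146e+01,  7.68042658e-02,
        3.57378926e-02, -1.40952166e-04]), 'tool_pos': array([ 0.24820853, -0.54566433,  0.23659812]), 'orientation': array([ 1.98614869,  0.43229456, -1.9866622 ]), 'force': array([-0.46045212,  0.2801168 ,  0.16744412]), 'moment': array([-3.51889124e-03,  2.58465113e-02,  3.02825958e-06]), 'grip_width': 0.09277545473392397}
scene {'intrinsics': array([[479.86047107,   0.        , 319.32126225],
       [  0.        , 479.86047107, 204.48950232],
       [  0.        ,   0.        ,   1.        ]]), 'dist': array([-0.007922,  0.      ,  0.      ,  0.      ,  0.      ]), 'rvec': array([ 1.23461762, -2.30839583,  0.95747784]), 'tvec': array([0.31974248, 0.44207714, 1.24490939])}
side {'intrinsics': array([[470.88035262,   0.        , 318.84181379],
       [  0.        , 470.88035262, 200.45292866],
       [  0.        ,   0.        ,   1.        ]]), 'dist': array([-0.08240683,  0.        ,  0.        ,  0.        ,  0.        ]), 'rvec': array([ 2.57477563, -0.02192895,  0.00526619]), 'tvec': array([-0.58988757,  0.06785108,  1.47298815])}
```

View pics/scene0.png

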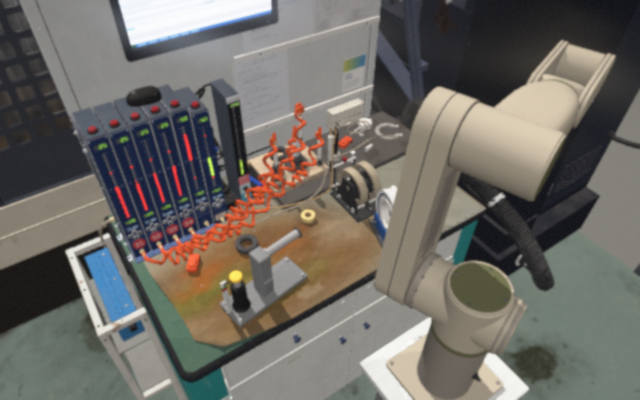

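View pics/side0.png

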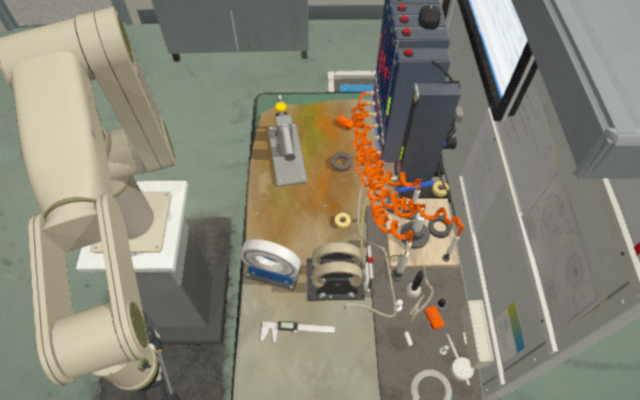

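The side view shows the bearing in its cradle at about (272,260). The stand's mandrel is at (285,140), with the button at (281,107) and the calliper at (297,327). The arm hides the bearing in the scene view. I'll measure with depth.

```bash
cat > h.py <<'E'
import numpy as np, cv2
from scipy.spatial.transform import Rotation as R
def cloud(d,c,u,v):
    K=c["intrinsics"]; p=cv2.undistortPoints(np.stack([u,v],1).astype(np.float64)[:,None],K,np.array(c["dist"]))[:,0]
    z=d[v,u]; P=np.c_[p*z[:,None],z]
    Rm=cv2.Rodrigues(np.array(c["rvec"]))[0]
    return (P-np.array(c["tvec"]))@Rm
def full(d,c):
    v,u=np.mgrid[0:400,0:640]
    return cloud(d,c,u.ravel(),v.ravel()).reshape(400,640,3)
E
python3 - <<'E'
from bench import imaging
from h import *
for n in ["side","scene"]:
    d=np.load(f"pics/{n}0.npy"); im=np.load(f"pics/{n}0i.npy"); c=imaging.get_calibration(n)
    W=full(d,c); W[d==0]=np.nan
    np.save(f"pics/{n}W.npy",W)
    hsv=cv2.cvtColor(im,cv2.COLOR_RGB2HSV)
    if n=="side":
        big=cv2.resize(im[90:345,230:380],None,fx=4,fy=2.3,interpolation=cv2.INTER_CUBIC)
        cv2.imwrite("pics/crop0.png",cv2.resize(im[85:200,235:375],None,fx=5,fy=5,interpolation=cv2.INTER_CUBIC)[...,::-1])
        cv2.imwrite("pics/crop1.png",cv2.resize(im[225:345,230:380],None,fx=5,fy=5,interpolation=cv2.INTER_CUBIC)[...,::-1])
        for p in [(281,107),(285,120),(287,155),(290,175),(272,245),(272,275),(335,330),(343,220),(342,160),(343,122),(265,210)]:
            print(p,W[p[1],p[0]].round(3),im[p[1],p[0]])
    else:
        cv2.imwrite("pics/crop2.png",cv2.resize(im[200:330,180:340],None,fx=4,fy=4,interpolation=cv2.INTER_CUBIC)[...,::-1])
        for p in [(236,276),(262,253),(295,234),(385,220)]: print(p,W[p[1],p[0]].round(3))
E
```

```text
(281, 107) [0.473 0.333 0.155] [251 221   0]
(285, 120) [0.489 0.254 0.18 ] [168 167 160]
(287, 155) [0.498 0.121 0.174] [96 92 86]
(290, 175) [0.498 0.161 0.015] [164 161 153]
(272, 245) [ 0.465 -0.181  0.183] [240 236 227]
(272, 275) [ 0.454 -0.206  0.045] [ 37  69 107]
(335, 330) [ 0.629 -0.353 -0.   ] [175 172 152]
(343, 220) [ 0.666 -0.003 -0.001] [111  87  52]
(342, 160) [ 0.673  0.236 -0.005] [123  91  52]
(343, 122) [0.682 0.383 0.024] [206  83   8]
(265, 210) [ 0.419  0.037 -0.   ] [156 124  74]
(236, 276) [0.467 0.339 0.154]
(262, 253) [0.476 0.253 0.183]
(295, 234) [0.496 0.137 0.168]
(385, 220) [ 0.468 -0.184  0.062]
```

View pics/crop0.png

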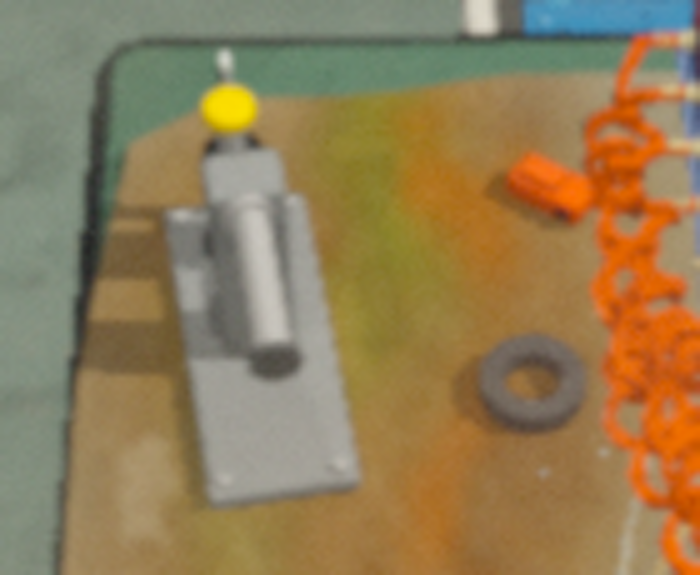

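View pics/crop1.png

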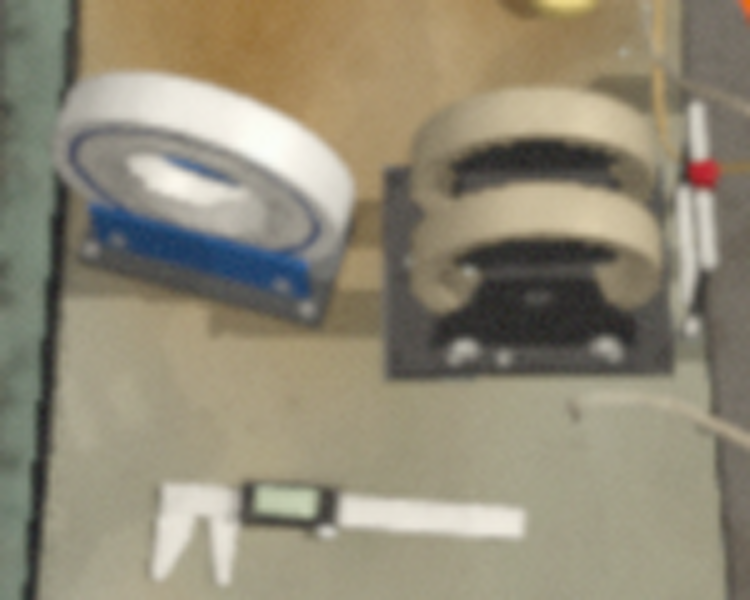

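View pics/crop2.png

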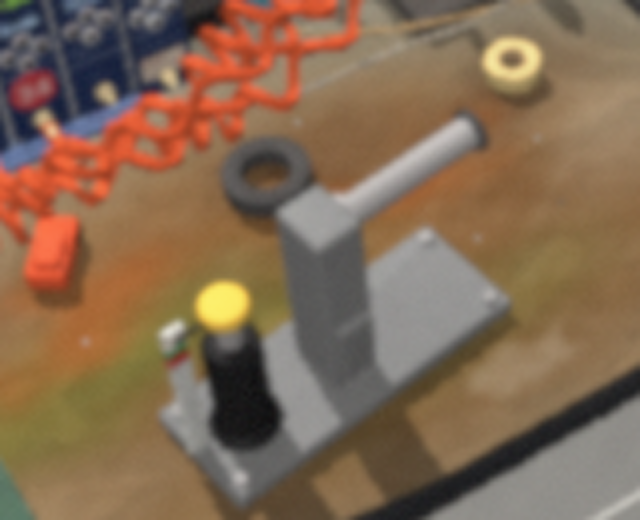

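Run:
```python
from h import *
W=np.load("pics/sideW.npy"); im=np.load("pics/side0i.npy"); hsv=cv2.cvtColor(im,cv2.COLOR_RGB2HSV)
v,u=np.mgrid[0:400,0:640]
X,Y,Z=W[...,0],W[...,1],W[...,2]
# bearing
m=(X>.35)&(X<.57)&(Y>-.3)&(Y<-.1)&(Z>.105)&(Z<.2)&(u>235)&(u<305)&(v>232)&(v<290)
P=W[m]; print("bearing pts",len(P),P.min(0),P.max(0))
# RANSAC vertical face plane: normal level
rng=np.random.default_rng(0); best=(0,)
for th in np.radians(np.arange(-45,46,.5)):
    n=np.array([-np.sin(th),np.cos(th),0]); s=P@n
    h=np.histogram(s,bins=np.arange(s.min(),s.max()+.003,.003))
    k=h[0].argmax()
    if h[0][k]>best[0]: best=(h[0][k],th,h[1][k]+.0015)
print("hist face",best[0],np.degrees(best[1]),best[2])
n=np.array([-np.sin(best[1]),np.cos(best[1]),0]);
for _ in range(5):
    Q=P[abs(P@n-best[2] if _==0 else (P-c)@n)<.004]; c=Q.mean(0); w=np.linalg.svd(Q-c)[2][2]; n=w*np.sign(w[1])
print("face n",n,len(Q),c, "s",n@c, "yaw",np.degrees(np.arctan2(-n[0],n[1])))
# cylindrical rim: fit circle in plane of normal using pts behind the face
nh=np.array([n[0],n[1],0]);nh/=np.linalg.norm(nh); e=np.array([nh[1],-nh[0],0])
s=P@nh-c@nh
Rm=P[(s>.005)&(s<.027)]; a=Rm@e; z=Rm[:,2]
from scipy.optimize import least_squares
f=lambda p: np.hypot(a-p[0],z-p[1])-.084
r=least_squares(f,[a.mean(),.101],loss="soft_l1",f_scale=.002); print(len(Rm),r.x,np.std(f(r.x)))
print("s range",np.percentile(s,[1,5,50,95,99]))
cen=r.x[0]*e+(c@nh+.0145)*nh; print("center",cen[:2],"z",r.x[1])
for nm in ["side","scene"]:
    W=np.load(f"pics/{nm}W.npy"); im=np.load(f"pics/{nm}0i.npy"); hsv=cv2.cvtColor(im,cv2.COLOR_RGB2HSV)
    X,Y,Z=W[...,0],W[...,1],W[...,2]
    reg=(X>.38)&(X<.6)&(Y>.05)&(Y<.45)
    b=reg&(hsv[...,0]>22)&(hsv[...,0]<34)&(hsv[...,1]>200)&(Z>.15)
    Q=W[b]; print(nm,"button",len(Q),np.median(Q,0),(Q.min(0)+Q.max(0))/2)
    mm=reg&(Y<.22)&(Z>.153)&(Z<.178); Q=W[mm]
    cc=np.polyfit(Q[:,1],Q[:,0],1); print("mandrel top",len(Q),cc,Q.min(0),Q.max(0),"yaw",np.degrees(np.arctan(-cc[0])))
    pt=reg&(Z>.174)&(Y>.2)&(Y<.3); Q=W[pt]; print("post",Q.min(0),Q.max(0),np.median(Q,0))
    bb=reg&(Z>.008)&(Z<.021); Q=W[bb]
    print("base",cv2.minAreaRect((Q[:,:2]).astype(np.float32)))
```

```text
bearing pts 964 [ 0.36986351 -0.22096691  0.10542708] [ 0.53299457 -0.14920693  0.1887136 ]
hist face 242 -16.5 -0.060603847342240905
face n [0.29478098 0.95551137 0.01010866] 490 [ 0.45093583 -0.19699289  0.14850895] s -0.053800414378522225 yaw -17.14530773422827
442 [0.48504258 0.0990104 ] 0.0017642866673785844
s range [-0.00307665 -0.00227588  0.00359592  0.02423142  0.02665791]
center [ 0.45145838 -0.18197976] z 0.09901039547358616
side button 64 [0.46951241 0.33658659 0.15527907] [0.47076577 0.33777533 0.15535647]
mandrel top 237 [-0.16144566  0.52304296] [0.476288   0.1180512  0.15373875] [0.5181523  0.21958042 0.17777567] yaw 9.171021157810905
post [0.45726264 0.20514598 0.17404397] [0.50764493 0.27862443 0.18297928] [0.48231071 0.2557292  0.17730656]
base ((0.46698281168937683, 0.2683229446411133), (0.36041495203971863, 0.17534977197647095), 88.93392181396484)
  return _methods._mean(a, axis=axis, dtype=dtype,
  ret = um.true_divide(
Traceback (most recent call last):
ValueError: zero-size array to reduction operation minimum which has no identity
```

Run:
```python
from h import *
for nm in ["side","scene"]:
    W=np.load(f"pics/{nm}W.npy"); im=np.load(f"pics/{nm}0i.npy"); hsv=cv2.cvtColor(im,cv2.COLOR_RGB2HSV)
    X,Y,Z=W[...,0],W[...,1],W[...,2]
    reg=(X>.38)&(X<.6)&(Y>.05)&(Y<.45)
    b=reg&(hsv[...,0]>22)&(hsv[...,0]<34)&(hsv[...,1]>200)&(Z>.14)
    Q=W[b]; print(nm,"button",len(Q),np.median(Q,0),Q.min(0),Q.max(0))
    # mandrel: bins along y, highest points
    mm=reg&(Y<.215)&(Z>.145)&(Z<.18); Q=W[mm]
    for y0 in np.arange(.11,.22,.015):
        q=Q[(Q[:,1]>=y0)&(Q[:,1]<y0+.015)]
        if len(q)>5:
            h=q[q[:,2]>np.percentile(q[:,2],70)]; print(round(y0+.0075,4),len(q),h.mean(0).round(4),q[:,0].min().round(4),q[:,0].max().round(4))
    pt=reg&(Z>.172)&(Z<.19)&(Y>.222)&(Y<.3); Q=W[pt]
    if len(Q): print("post",len(Q),cv2.minAreaRect(Q[:,:2].astype(np.float32)),np.median(Q,0))
    bb=reg&(Z>.009)&(Z<.019)&(hsv[...,1]<60); k=cv2.morphologyEx(bb.astype(np.uint8),cv2.MORPH_OPEN,np.ones((3,3)))
    Q=W[k>0]; print("base",len(Q),cv2.minAreaRect(Q[:,:2].astype(np.float32)))
```

```text
side button 70 [0.46964221 0.33561143 0.15488352] [0.45598645 0.32114402 0.14312273] [0.48554509 0.35440663 0.16057282]
0.1175 62 [0.5026 0.1218 0.1735] 0.4879 0.5182
0.1325 27 [0.5041 0.1327 0.1744] 0.4909 0.5178
0.1475 30 [0.5    0.1471 0.1724] 0.4873 0.5117
0.1625 33 [0.4988 0.1644 0.173 ] 0.4872 0.5086
0.1775 30 [0.496  0.1793 0.1725] 0.4836 0.5053
0.1925 27 [0.492  0.1911 0.1732] 0.4805 0.5049
0.2075 32 [0.4881 0.207  0.1725] 0.4798 0.5016
post 176 ((0.4825735092163086, 0.2519078254699707), (0.049246206879615784, 0.05786711722612381), 10.283905982971191) [0.48248173 0.2544514  0.17672379]
base 849 ((0.4826508164405823, 0.2550285756587982), (0.09938433766365051, 0.2565566301345825), 9.205960273742676)
  return _methods._mean(a, axis=axis, dtype=dtype,
  ret = um.true_divide(
Traceback (most recent call last):
ValueError: zero-size array to reduction operation minimum which has no identity
```

```bash
cat >> h.py <<'E'
def st():
    from bench import env
    o=env.observe(); M=R.from_rotvec(o["orientation"]).as_matrix(); return o,M
def yawR(yaw,sgn=1):  # tool x down, tool y = sgn*(axis direction at yaw)
    y=sgn*np.array([-np.sin(yaw),np.cos(yaw),0]); x=np.array([0,0,-1.]); return np.c_[x,y,np.cross(x,y)]
def rel(p,Rt):
    o,M=st(); d=M.T@(np.array(p)-o["tool_pos"])/.04; w=R.from_matrix(M.T@Rt).as_rotvec(degrees=True)/6
    print("t",round(o["clock"],2),"pos",o["tool_pos"].round(4),"rel",d.round(3),w.round(3),"F",o["force"].round(1),"grip",round(o["grip_width"],4))
E
python3 - <<'E'
from h import *
o,M=st(); print(M.round(3), np.degrees(np.arctan2(-M[0,1],M[1,1])))
for s in (1,-1):
    rel([.4515,-.182,.25],yawR(np.radians(-17.1),s))
E
```

```text
[[-0.001  0.414 -0.91 ]
 [ 0.001 -0.91  -0.414]
 [-1.    -0.002 -0.   ]] -155.54475568904846
t 0.1 pos [ 0.2482 -0.5457  0.2367] rel [-0.321 -6.175 -8.39 ] [-2.3074e+01 -1.9000e-02  5.0000e-03] F [ 0.3 -0.4  0.7] grip 0.093
t 0.1 pos [ 0.2482 -0.5457  0.2367] rel [-0.321 -6.175 -8.39 ] [6.926e+00 4.000e-03 1.500e-02] F [ 0.3 -0.4  0.7] grip 0.093
```

Call:
apply_moves:
  commands: [-0.32,-6.18,-8.39,6.93,0,0,1,-0.32,-6.18,-8.39,6.93,0,0,1,-0.32,-6.18,-8.39,6.93,0,0,1,-0.32,-6.18,-8.39,6.93,0,0,1,-0.32,-6.18,-8.39,6.93,0,0,1,-0.32,-6.18,-8.39,6.93,0,0,1,-0.32,-6.18,-8.39,6.93,0,0,1,-0.32,-6.18,-8.39,6.93,0,0,1,-0.32,-6.18,-8.39,6.93,0,0,1,-0.32,-6.18,-8.39,6.93,0,0,1]

```text
clock: 0.93
tool_pos: [0.4466, -0.1898, 0.2499]
orientation: [-2.06, 0.31, 2.061]
force: [1.3, -0.3, -0.5]
grip_width: 0.093
```

Run:
```python
from h import *
rel([.4515,-.182,.25],yawR(np.radians(-17.1),-1))
```

```text
t 0.93 pos [ 0.4466 -0.1898  0.2499] rel [-0.002 -0.222 -0.061] [-0.007  0.002  0.001] F [ 1.3 -0.3 -0.5] grip 0.093
```

Call:
apply_moves:
  commands: [0,0,0,0,0,0,1,0,0,0,0,0,0,1]

```text
clock: 1.1
tool_pos: [0.4469, -0.1898, 0.2499]
orientation: [-2.063, 0.305, 2.064]
force: [-0.9, -0.3, -0.9]
grip_width: 0.0933
```

Run:
```python
from h import *
from bench import imaging
rel([.4515,-.182,.25],yawR(np.radians(-17.1),-1))
c=imaging.get_calibration("wrist"); im,d=imaging.capture("wrist")
im2,d2=imaging.capture("scene")
cv2.imwrite("pics/w1.png",im[...,::-1]); cv2.imwrite("pics/s1.png",im2[...,::-1])
W=full(d,c);W[d==0]=np.nan;np.save("pics/w1W.npy",W);np.save("pics/w1i.npy",im)
np.save("pics/s1W.npy",full(d2,imaging.get_calibration("scene")));np.save("pics/s1i.npy",im2)
```

```text
t 1.1 pos [ 0.4469 -0.1898  0.2499] rel [-0.003 -0.219 -0.053] [0.042 0.004 0.   ] F [-0.9 -0.3 -0.9] grip 0.0933
```

View pics/w1.png

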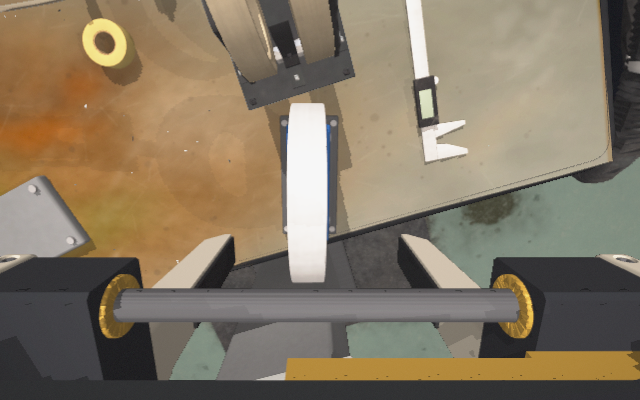

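View pics/s1.png

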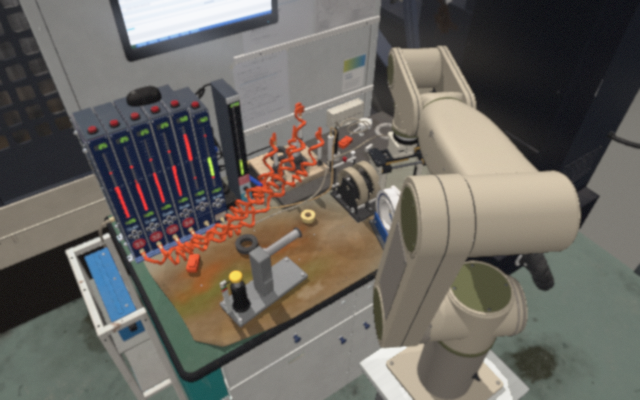

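The wrist view shows the bearing rim running nearly upright from (308,105) to (307,280), between the open fingers. I'll use these wrist points to refine its position.

Run:
```python
from h import *
W=np.load("pics/w1W.npy"); v,u=np.mgrid[0:400,0:640]; im=np.load("pics/w1i.npy")
m=(v>100)&(v<283)&(u>280)&(u<340)&(W[...,2]>.12)&(W[...,2]<.2)&(im.min(2)>150); P=W[m]
print(len(P),P.max(0))
T=P[P[:,2]>.15]
print(cv2.minAreaRect(T[:,:2].astype(np.float32)))
yaw=np.radians(-17.1)
for yw in np.radians([-18.5,-17.8,-17.1,-16.4]):
    n=np.array([-np.sin(yw),np.cos(yw),0]); e=np.array([n[1],-n[0],0]); s=T@n
    print(np.degrees(yw),np.percentile(s,[1,99]),np.ptp(np.percentile(s,[1,99])))
n=np.array([-np.sin(yaw),np.cos(yaw),0]); e=np.array([n[1],-n[0],0]); s=T@n
from scipy.optimize import least_squares
a=T@e; r=least_squares(lambda p: np.hypot(a-p[0],T[:,2]-p[1])-.084,[a.mean(),.1],loss="soft_l1",f_scale=.002)
print(r.x, (r.x[0]*e+np.mean(np.percentile(s,[1,99]))*n)[:2])
```

```text
6772 [ 0.53232959 -0.15220227  0.18586553]
((0.45125749707221985, -0.18422704935073853), (0.028645383194088936, 0.135118305683136), 73.29550170898438)
-18.5 [-0.04574844 -0.01669169] 0.029056753249254053
-17.8 [-0.05143674 -0.02319916] 0.028237583676294392
-17.1 [-0.05733819 -0.02953503] 0.027803157550852844
-16.4 [-0.06348504 -0.03560615] 0.027878888678844388
[0.4851263  0.09974559] [ 0.45090822 -0.1841631 ]
```

Run:
```python
from h import *
rel([.451,-.1835,.169],yawR(np.radians(-16.9),-1))
```

```text
t 1.2 pos [ 0.4459 -0.1921  0.2498] rel [ 2.019 -0.245 -0.06 ] [-0.032  0.007 -0.004] F [ 0.  -0.3  0.2] grip 0.0931
```

Call:
apply_moves:
  commands: [0.5,-0.23,-0.06,0,0,0,1,1.0,-0.23,-0.06,0,0,0,1,1.0,-0.23,-0.06,0,0,0,1,1.0,-0.23,-0.06,0,0,0,1]

```text
clock: 1.53
tool_pos: [0.4497, -0.1847, 0.209]
orientation: [-2.056, 0.312, 2.062]
force: [-0.2, 0.4, 0.1]
grip_width: 0.0932
```

Run:
```python
from h import *
rel([.451,-.1835,.169],yawR(np.radians(-16.9),-1))
from bench import imaging
im,d=imaging.capture("wrist")
rel([.451,-.1835,.169],yawR(np.radians(-16.9),-1))
cv2.imwrite("pics/w2.png",im[...,::-1])
```

```text
t 1.53 pos [ 0.4497 -0.1847  0.209 ] rel [ 0.999 -0.038 -0.026] [-0.06   0.031  0.003] F [-0.2  0.4  0.1] grip 0.0932
t 1.58 pos [ 0.4505 -0.1849  0.2103] rel [ 1.033 -0.038 -0.002] [-0.059  0.009 -0.001] F [ 0.  -0.2  1.1] grip 0.0928
```

View pics/w2.png

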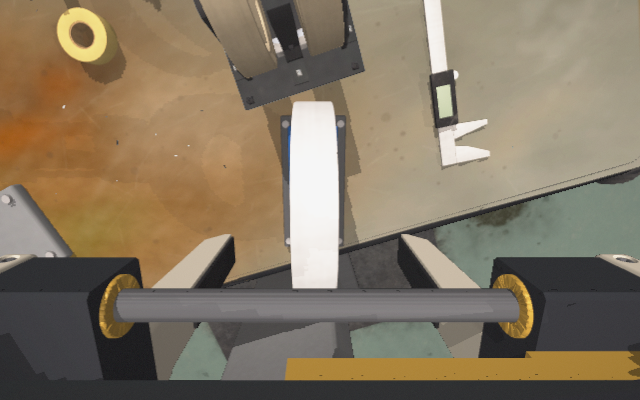

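The rim, at columns 290–338, lies midway between the fingers at 235 and 400. I'll descend and grip.

Call:
apply_moves:
  commands: [0.5,-0.04,-0.02,0,0,0,1,1.0,-0.04,-0.02,0,0,0,1,1.0,-0.04,-0.02,0,0,0,1,1.0,-0.04,-0.02,0,0,0,0.5,1.0,-0.04,-0.02,0,0,0,0.2,1.0,-0.04,-0.02,0,0,0,0.2,1.0,-0.04,-0.02,0,0,0,0.2,1.0,-0.04,-0.02,0,0,0,0.2,1.0,-0.04,-0.02,0,0,0,0.2,1.0,-0.04,-0.02,0,0,0,0.2]
  force: 40

```text
clock: 2.42
tool_pos: [0.4526, -0.1825, 0.1705]
orientation: [-2.061, 0.31, 2.06]
force: [-0.4, -0.3, 0.1]
grip_width: 0.0512
```

Call:
apply_moves:
  commands: [0,0,0,0,0,0,0.2,0,0,0,0,0,0,0.1,0,0,0,0,0,0,0.1,0,0,0,0,0,0,0.1]

```text
clock: 2.75
tool_pos: [0.4524, -0.1825, 0.1701]
orientation: [-2.061, 0.31, 2.061]
force: [0.2, -1.3, -0.9]
grip_width: 0.0278
```

Call:
apply_moves:
  commands: [0,0,0,0,0,0,0.0,0,0,0,0,0,0,0.0,0,0,0,0,0,0,0.0,0,0,0,0,0,0,0.0]
  force: 45

```text
clock: 3.08
tool_pos: [0.4524, -0.1825, 0.1701]
orientation: [-2.06, 0.31, 2.061]
force: [-0.7, 0.1, -0.1]
grip_width: 0.0284
```

Call:
apply_moves:
  commands: [-0.2,0,0,0,0,0,0,-0.5,0,0,0,0,0,0,-0.8,0,0,0,0,0,0,-1.1,0,0,0,0,0,0,-1.4,0,0,0,0,0,0,-1.6,0,0,0,0,0,0,-1.6,0,0,0,0,0,0,-1.6,0,0,0,0,0,0]

```text
clock: 3.75
tool_pos: [0.4529, -0.1826, 0.2349]
orientation: [-2.062, 0.311, 2.059]
force: [-0.3, 0.2, -6.6]
grip_width: 0.0281
```

Run:
```python
from h import *
from bench import imaging
rel([.5123,.072,.237],yawR(np.radians(9.2),-1))
for n in ["wrist","side"]:
    c=imaging.get_calibration(n); im,d=imaging.capture(n)
    cv2.imwrite(f"pics/{n}3.png",im[...,::-1]); W=full(d,c);W[d==0]=np.nan;np.save(f"pics/{n}3W.npy",W)
rel([.5123,.072,.237],yawR(np.radians(9.2),-1))
```

```text
t 3.75 pos [ 0.4529 -0.1826  0.2349] rel [-0.055 -6.52   0.455] [-4.387 -0.014 -0.006] F [-0.3  0.2 -6.6] grip 0.0281
t 3.85 pos [ 0.4522 -0.1822  0.2334] rel [-0.087 -6.516  0.435] [-4.387e+00  9.000e-03  4.000e-03] F [ 0.2 -0.2 -5.7] grip 0.028
```

View pics/side3.png

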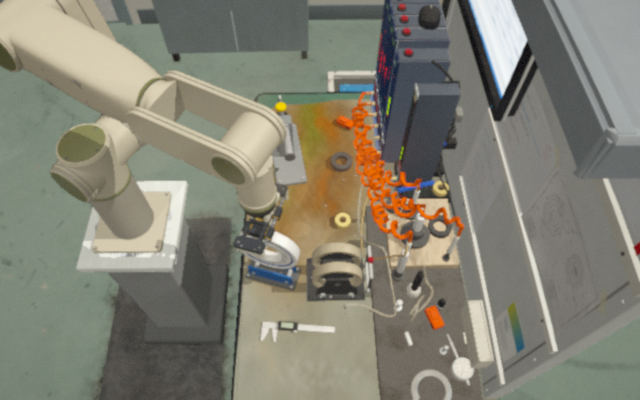

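View pics/wrist3.png

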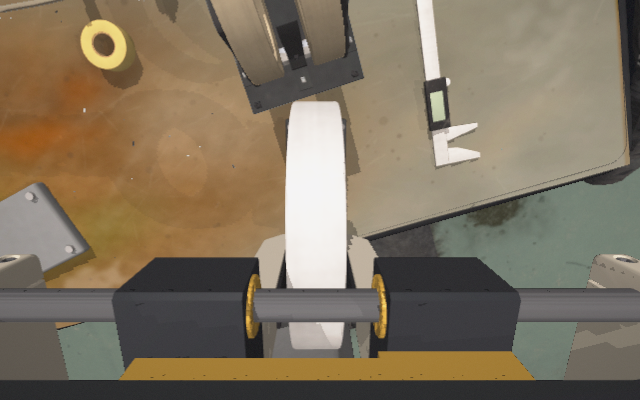

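Call:
apply_moves:
  commands: [0,-0.5,0.03,-0.3,0,0,0,0,-1.2,0.08,-0.8,0,0,0,0,-2.0,0.14,-1.35,0,0,0,0.02,-2.8,0.2,-1.9,0,0,0,0.04,-3.6,0.25,-2.4,0,0,0,0.05,-4.4,0.3,-3.0,0,0,0,0.05,-5.2,0.36,-3.5,0,0,0,0.05,-5.9,0.4,-4.0,0,0,0,0.05,-6.3,0.44,-4.3,0,0,0,0.05,-6.51,0.45,-4.39,0,0,0]

```text
clock: 4.68
tool_pos: [0.5115, 0.0741, 0.2309]
orientation: [2.134, 0.177, -2.138]
force: [-0.3, -0.3, -4.8]
grip_width: 0.0282
```

Call:
apply_moves:
  commands: [0,0,0,0,0,0,0,0,0,0,0,0,0,0]

```text
clock: 4.85
tool_pos: [0.5116, 0.0713, 0.2314]
orientation: [2.136, 0.171, -2.139]
force: [0.5, -0.6, -5.6]
grip_width: 0.0282
```

Run:
```python
from h import *
from bench import imaging
rel([.5123,.072,.233],yawR(np.radians(9.2),-1))
for n in ["wrist","side","scene"]:
    c=imaging.get_calibration(n); im,d=imaging.capture(n)
    cv2.imwrite(f"pics/{n}4.png",im[...,::-1]); W=full(d,c);W[d==0]=np.nan;np.save(f"pics/{n}4W.npy",W); np.save(f"pics/{n}4i.npy",im)
    if n!="wrist":
        a=(180,60) if n=="side" else (200,180)
        b=im[a[1]:a[1]+150,a[0]:a[0]+200]; cv2.imwrite(f"pics/{n}4c.png",cv2.resize(b,None,fx=4,fy=4,interpolation=cv2.INTER_CUBIC)[...,::-1])
rel([.5123,.072,.233],yawR(np.radians(9.2),-1))
rel([.4955,.176,.233],yawR(np.radians(9.2),-1))
```

```text
t 4.85 pos [0.5116 0.0713 0.2314] rel [-0.041 -0.014 -0.021] [-0.002  0.015 -0.004] F [ 0.5 -0.6 -5.6] grip 0.0282
t 5.0 pos [0.5118 0.0705 0.2319] rel [-0.028 -0.036 -0.019] [-0.018  0.005 -0.004] F [-0.2  0.2 -5.5] grip 0.028
t 5.0 pos [0.5118 0.0705 0.2319] rel [-0.029 -2.669 -0.015] [-0.018  0.005 -0.004] F [-0.2  0.2 -5.5] grip 0.028
```

View pics/wrist4.png

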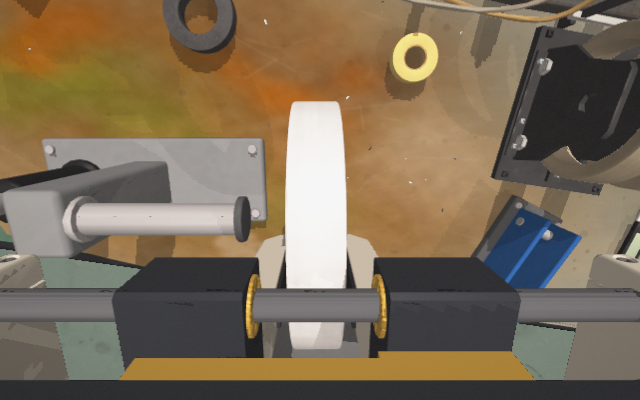

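View pics/side4c.png

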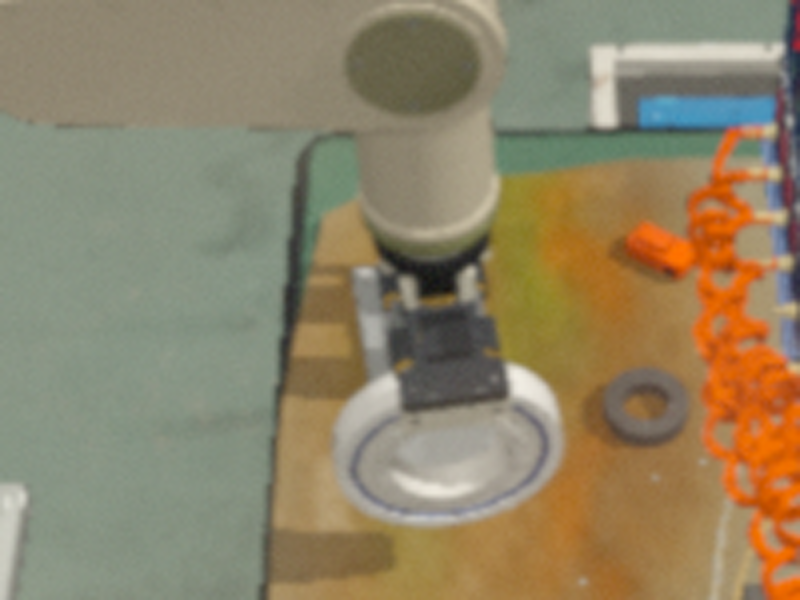

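View pics/scene4c.png

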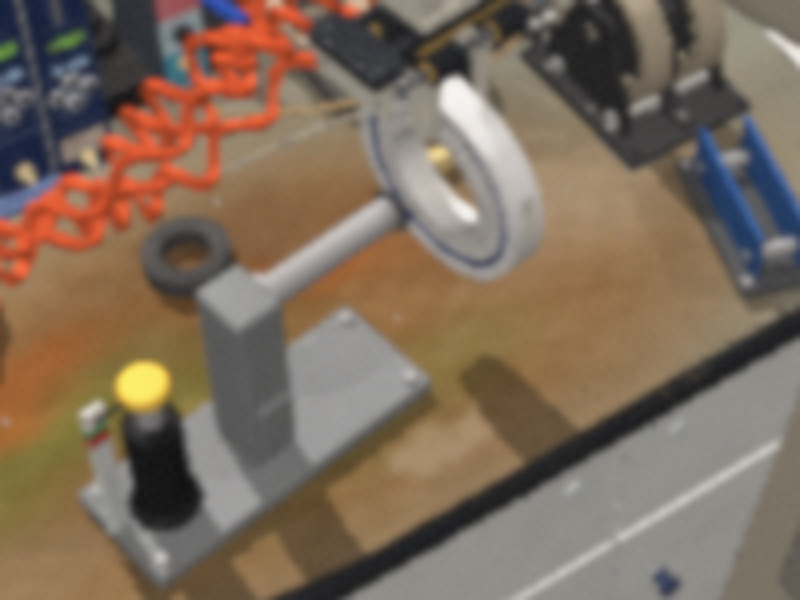

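Three views agree: the bearing is held in front of the mandrel's flange, which sits at (242,219) in the wrist view. I'll measure the mandrel and bearing from wrist depth before inserting.

Run:
```python
from h import *
from scipy.optimize import least_squares
W=np.load("pics/wrist4W.npy"); v,u=np.mgrid[0:400,0:640]
m=(u>95)&(u<225)&(v>203)&(v<234)&(W[...,2]>.14)&(W[...,2]<.19); P=W[m]
f=lambda p: (lambda d,q: np.linalg.norm(np.cross(q,d),axis=1)-.012)(np.array([p[0],1,p[1]])/np.linalg.norm([p[0],1,p[1]]),P-np.array([p[2],.17,p[3]]))
r=least_squares(f,[-.16,0,.495,.16],loss="soft_l1",f_scale=.001); print("mandrel",len(P),"yaw",np.degrees(np.arctan(-r.x[0])),r.x,np.std(f(r.x)))
F=W[(u>234)&(u<250)&(v>198)&(v<240)&(W[...,2]>.13)&(W[...,2]<.19)]; print("flange",F.min(0),F.max(0))
m=(v>100)&(v<260)&(u>280)&(u<350)&(W[...,2]>.12)&(W[...,2]<.3); T=W[m]; T=T[T[:,2]>.2]
print(cv2.minAreaRect(T[:,:2].astype(np.float32)))
yaw=np.radians(9.2); n=np.array([-np.sin(yaw),np.cos(yaw),0]); e=np.array([n[1],-n[0],0]); a=T@e; s=T@n
g=least_squares(lambda p: np.hypot(a-p[0],T[:,2]-p[1])-.084,[a.mean(),.16],loss="soft_l1",f_scale=.002)
print("bearing z",g.x[1],(g.x[0]*e+np.mean(np.percentile(s,[1,99]))*n)[:2], "e-offset vs mandrel", g.x[0]-np.array([r.x[2],.17,0])@e)
```

```text
mandrel 3857 yaw 9.311358925170662 [-1.63959854e-01  4.22946555e-04  4.96594360e-01  1.59724669e-01] 0.0005692130079008158
flange [0.48954748 0.11930118 0.14706514] [0.52013567 0.1293982  0.17792676]
((0.5513145923614502, 0.078354611992836), (0.06691743433475494, 0.03807247057557106), 9.572881698608398)
bearing z 0.16099141126786473 [0.5104694  0.07177693] e-offset vs mandrel -0.002007468598634765
```

Call:
apply_moves:
  commands: [0,-0.2,0,0,0,0,0,0,-0.5,0,0,0,0,0,0,-0.8,0,0,0,0,0,0,-1.1,0,0,0,0,0,0,-1.4,0,0,0,0,0,0,-1.7,0,0,0,0,0,0,-2.0,0,0,0,0,0,0,-2.3,0,0,0,0,0,0,-2.55,-0.01,0,0,0,0,0,-2.66,-0.01,0,0,0,0]

```text
clock: 5.83
tool_pos: [0.495, 0.1786, 0.2321]
orientation: [2.137, 0.174, -2.137]
force: [-0.7, -0.7, -6.3]
grip_width: 0.0281
```

Run:
```python
from h import *
from bench import imaging
for n in ["scene","wrist"]:
    im,d=imaging.capture(n)
    b=im[180:330,180:380] if n=="scene" else im
    cv2.imwrite(f"pics/{n}5.png",cv2.resize(b,None,fx=4,fy=4,interpolation=cv2.INTER_CUBIC)[...,::-1] if n=="scene" else b[...,::-1])
rel([.4955,.176,.200],yawR(np.radians(9.3),-1))
```

```text
t 5.93 pos [0.4951 0.1777 0.232 ] rel [ 0.801  0.044 -0.002] [-0.001  0.002 -0.   ] F [-0.5 -0.8 -5.2] grip 0.0277
```

View pics/scene5.png

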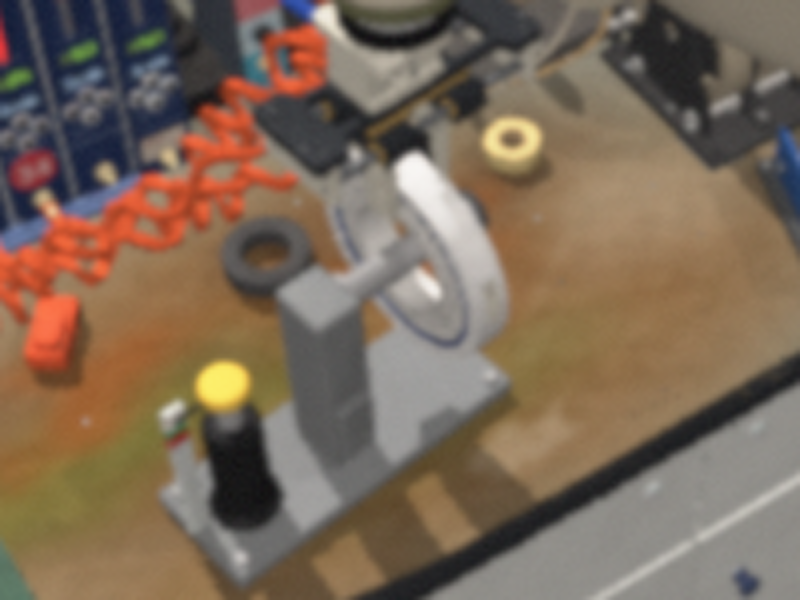

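View pics/wrist5.png

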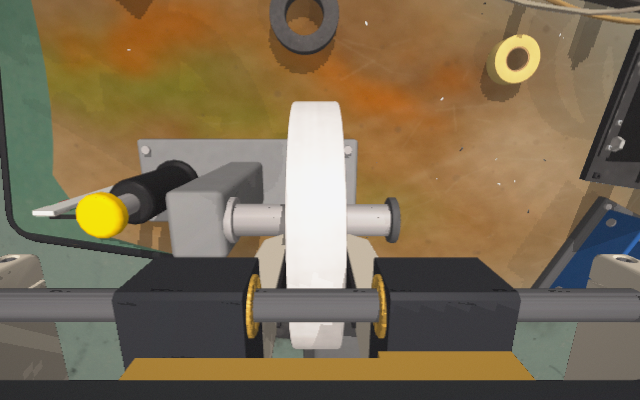

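The mandrel passes through the bore and shows on both sides of the bearing in the wrist view. I'll lower until the bearing's weight transfers.

Call:
apply_moves:
  commands: [0.15,0.02,0,0,0,0,0,0.3,0.04,0,0,0,0,0,0.45,0.04,0,0,0,0,0,0.57,0.04,0,0,0,0,0,0.62,0.04,0,0,0,0,0,0.62,0.04,0,0,0,0,0]

```text
clock: 6.43
tool_pos: [0.4951, 0.1748, 0.2062]
orientation: [2.136, 0.171, -2.14]
force: [-0.7, 0.3, -5.8]
grip_width: 0.0279
```

Call:
apply_moves:
  commands: [0.03,0,0,0,0,0,0,0.05,0,0,0,0,0,0,0.05,0,0,0,0,0,0]

```text
clock: 6.68
tool_pos: [0.4957, 0.1753, 0.2054]
orientation: [2.138, 0.172, -2.137]
force: [0.5, 1.1, -6.4]
grip_width: 0.0282
```

Call:
apply_moves:
  commands: [0.03,0,0,0,0,0,0,0.05,0,0,0,0,0,0,0.05,0,0,0,0,0,0]

```text
clock: 6.93
tool_pos: [0.4955, 0.1753, 0.2032]
orientation: [2.137, 0.172, -2.138]
force: [-0.7, 0.5, -4.9]
grip_width: 0.0282
```

Call:
apply_moves:
  commands: [0.03,0,0,0,0,0,0,0.05,0,0,0,0,0,0,0.05,0,0,0,0,0,0]

```text
clock: 7.18
tool_pos: [0.4955, 0.1752, 0.201]
orientation: [2.137, 0.172, -2.138]
force: [-0.1, 0.8, -5.8]
grip_width: 0.0279
```

Call:
apply_moves:
  commands: [0.025,0,0,0,0,0,0,0.025,0,0,0,0,0,0]

```text
clock: 7.35
tool_pos: [0.4955, 0.1752, 0.2001]
orientation: [2.137, 0.172, -2.138]
force: [0.1, 0.4, -5.1]
grip_width: 0.0278
```

Call:
apply_moves:
  commands: [0.025,0,0,0,0,0,0,0.025,0,0,0,0,0,0]

```text
clock: 7.52
tool_pos: [0.4957, 0.1753, 0.1994]
orientation: [2.138, 0.172, -2.137]
force: [-0.0, 0.3, -5.3]
grip_width: 0.0276
```

Call:
apply_moves:
  commands: [0.025,0,0,0,0,0,0,0.025,0,0,0,0,0,0]

```text
clock: 7.68
tool_pos: [0.4961, 0.1754, 0.1991]
orientation: [2.139, 0.172, -2.136]
force: [-0.8, -0.4, 0.6]
grip_width: 0.0282
```

Fz went from -5.5 N to about 0, so the bearing now rests on the mandrel. I'll open the jaws.

Call:
apply_moves:
  commands: [0,0,0,0,0,0,0.4,0,0,0,0,0,0,0.5,0,0,0,0,0,0,0.5,0,0,0,0,0,0,0.5,0,0,0,0,0,0,0.5,0,0,0,0,0,0,0.5]

```text
clock: 8.18
tool_pos: [0.4956, 0.1753, 0.1983]
orientation: [2.138, 0.172, -2.138]
force: [0.5, -0.3, -0.4]
grip_width: 0.0463
```

Run:
```python
from h import *
from bench import imaging
for n in ["scene","wrist"]:
    im,d=imaging.capture(n)
    b=im[180:330,180:380] if n=="scene" else im
    cv2.imwrite(f"pics/{n}6.png",cv2.resize(b,None,fx=4,fy=4,interpolation=cv2.INTER_CUBIC)[...,::-1] if n=="scene" else b[...,::-1])
rel([.4955,.176,.300],yawR(np.radians(9.3),-1))
```

```text
t 8.28 pos [0.4956 0.1753 0.1983] rel [-2.543e+00 -1.900e-02 -1.000e-03] [-0.015  0.     0.   ] F [ 0.6  0.9 -0.3] grip 0.0465
```

View pics/wrist6.png

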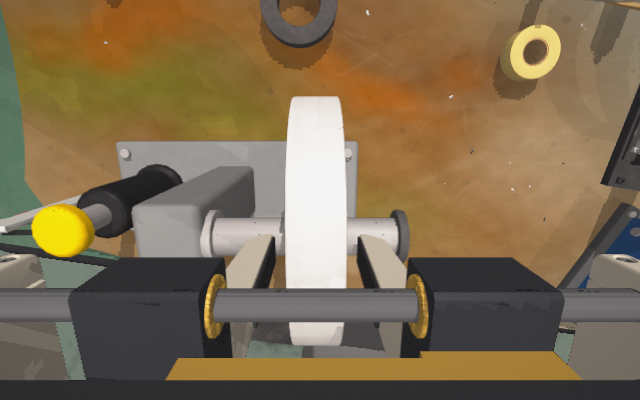

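View pics/scene6.png

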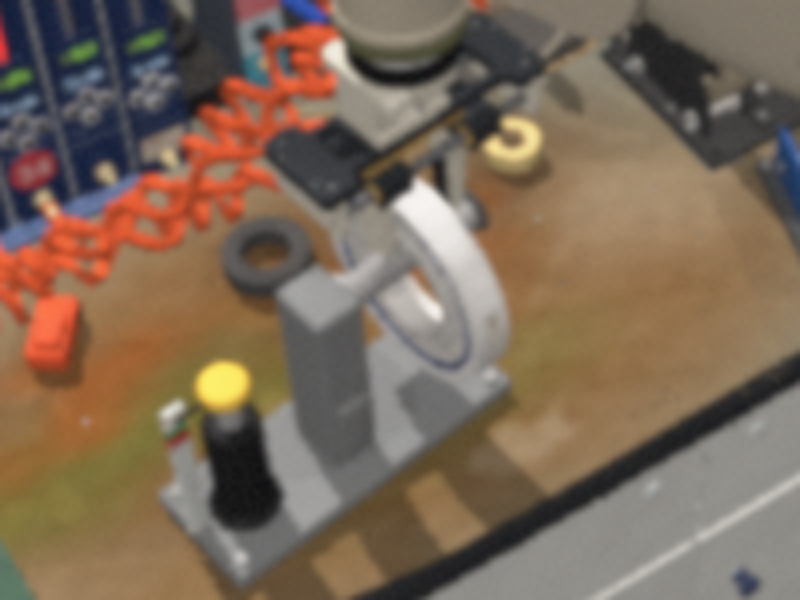

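Call:
apply_moves:
  commands: [-0.15,0,0,0,0,0,0.5,-0.4,0,0,0,0,0,0.5,-0.8,0,0,0,0,0,0.5,-1.3,0,0,0,0,0,0.5,-1.8,0,0,0,0,0,0.5,-2.3,0,0,0,0,0,0.5,-2.5,0,0,0,0,0,0.5,-2.5,0,0,0,0,0,0.5]

```text
clock: 8.95
tool_pos: [0.4969, 0.1756, 0.3019]
orientation: [2.144, 0.173, -2.132]
force: [0.6, -0.4, -0.1]
grip_width: 0.0466
```

Run:
```python
from h import *
from bench import imaging
c=imaging.get_calibration("wrist"); im,d=imaging.capture("wrist")
cv2.imwrite("pics/wrist7.png",im[...,::-1]); W=full(d,c); hsv=cv2.cvtColor(im,cv2.COLOR_RGB2HSV)
b=(hsv[...,0]>22)&(hsv[...,0]<34)&(hsv[...,1]>200)&(W[...,1]>.3)&(W[...,1]<.37)&(W[...,2]>.135)
Q=W[b]; print(len(Q),Q.max(0),np.percentile(Q[:,2],95)); 
T=Q[Q[:,2]>np.percentile(Q[:,2],97)-.003]; print(len(T),cv2.minEnclosingCircle(T[:,:2].astype(np.float32)),np.median(T,0))
T=W[(W[...,2]>.2)&(W[...,2]<.225)&(W[...,1]>.15)&(W[...,1]<.21)&(im.min(2)>170)]; print("bearing top",cv2.minAreaRect(T[:,:2].astype(np.float32)),T[:,2].max())
rel([.4696,.336,.230],yawR(np.radians(9.3),-1))
```

```text
1085 [0.48631246 0.35748189 0.15815836] 0.15706785119239683
870 ((0.46930834650993347, 0.34002888202667236), 0.017147650942206383) [0.46929731 0.34004074 0.15588239]
bearing top ((0.49853456020355225, 0.17599549889564514), (0.09236679971218109, 0.02834935672581196), 9.837782859802246) 0.2145426342794424
t 9.0 pos [0.4962 0.1754 0.2997] rel [ 1.742 -4.069  0.019] [-0.015 -0.026  0.002] F [-0.2  0.1 -0.4] grip 0.0464
```

View pics/wrist7.png

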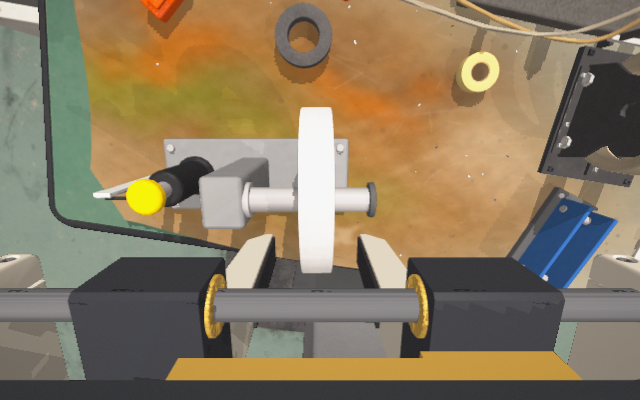

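The bearing hangs mid-mandrel at about (316,190). The button is at (146,197), which measures as (0.469, 0.338). I'll move over it and shut the jaws.

Call:
apply_moves:
  commands: [0,-0.5,0.01,0,0,0,0,0,-1.3,0.01,0,0,0,0,0,-2.1,0.01,0,0,0,0,0,-2.9,0.02,0,0,0,0,0,-3.6,0.02,0,0,0,0,0.2,-4.1,0.02,0,0,0,0,0.6,-4.12,0.02,0,0,0,0,1.1,-4.12,0.02,0,0,0,0,1.6,-4.12,0.02,0,0,0,0,1.6,-4.12,0.02,0,0,0,0]
  force: 20

```text
clock: 9.83
tool_pos: [0.4655, 0.3364, 0.2275]
orientation: [2.126, 0.168, -2.145]
force: [-0.9, -0.4, -2.0]
grip_width: 0.0005
```

Call:
apply_moves:
  commands: [0,0,0,0,0,0,0,0,0,0,0,0,0,0]

```text
clock: 10.0
tool_pos: [0.4684, 0.3377, 0.2346]
orientation: [2.137, 0.172, -2.138]
force: [0.4, -0.4, 0.5]
grip_width: 0.0003
```

```bash
cat > look.py <<'E'
import sys
from h import *
from bench import imaging
k=sys.argv[1]
for n in ["scene","wrist"]:
    im,d=imaging.capture(n)
    b=cv2.resize(im[230:330,200:330],None,fx=6,fy=6,interpolation=cv2.INTER_CUBIC) if n=="scene" else im
    cv2.imwrite(f"pics/{n}{k}.png",b[...,::-1])
rel([.4695,.338,.175],yawR(np.radians(9.3),-1))
E
python3 look.py 8
```

```text
t 10.1 pos [0.4691 0.338  0.2359] rel [ 1.521  0.003 -0.007] [-0.017 -0.019  0.008] F [ 0.4 -0.1 -0.1] grip 0.0006
```

View pics/scene8.png

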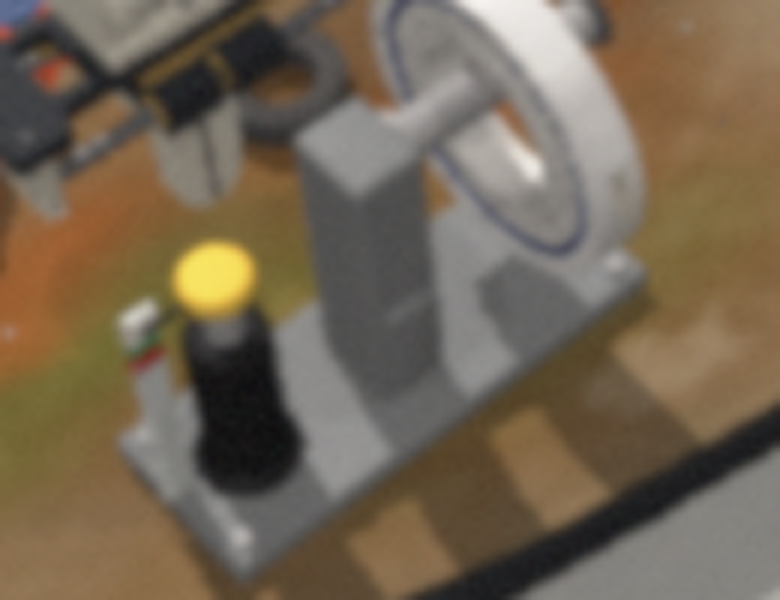

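View pics/wrist8.png

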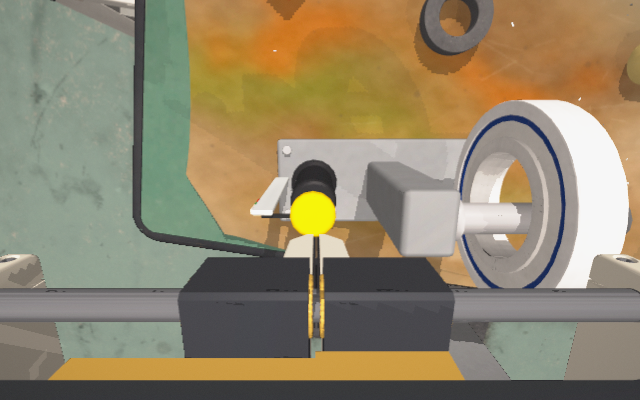

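The fingers, at column 316, line up with the button at (313,214), and the bearing hangs clear. I'll descend to just above the cap, then press.

Call:
apply_moves:
  commands: [0.4,0,0,0,0,0,0,0.8,0,0,0,0,0,0,1.1,0,0,0,0,0,0,1.35,0,0,0,0,0,0,1.45,0,0,0,0,0,0,1.45,0,0,0,0,0,0]

```text
clock: 10.6
tool_pos: [0.4682, 0.3375, 0.1757]
orientation: [2.136, 0.172, -2.138]
force: [-0.5, -1.1, -0.0]
grip_width: 0.0004
```

Call:
apply_moves:
  commands: [0.05,0,0,0,0,0,0,0.1,0,0,0,0,0,0,0.1,0,0,0,0,0,0]

```text
clock: 10.85
tool_pos: [0.4689, 0.3381, 0.1732]
orientation: [2.139, 0.173, -2.136]
force: [-1.0, -1.0, 3.9]
grip_width: 0.0003
```

Call:
apply_moves:
  commands: [0.03,0,0,0,0,0,0,0.06,0,0,0,0,0,0,0.06,0,0,0,0,0,0]

```text
clock: 11.1
tool_pos: [0.4689, 0.3381, 0.1704]
orientation: [2.139, 0.173, -2.137]
force: [-0.3, -1.1, 5.0]
grip_width: 0.0004
```

Call:
apply_moves:
  commands: [0.05,0,0,0,0,0,0,0.1,0,0,0,0,0,0,0.15,0,0,0,0,0,0,0.15,0,0,0,0,0,0]

```text
clock: 11.43
tool_pos: [0.4689, 0.3381, 0.1644]
orientation: [2.139, 0.173, -2.136]
force: [0.2, -1.0, 7.6]
grip_width: 0.0006
```

```bash
python3 look.py 9
```

```text
t 11.53 pos [0.4689 0.3381 0.1648] rel [-0.256  0.004 -0.014] [-0.015 -0.014  0.005] F [-0.4 -1.   7.3] grip 0.0004
```

View pics/scene9.png

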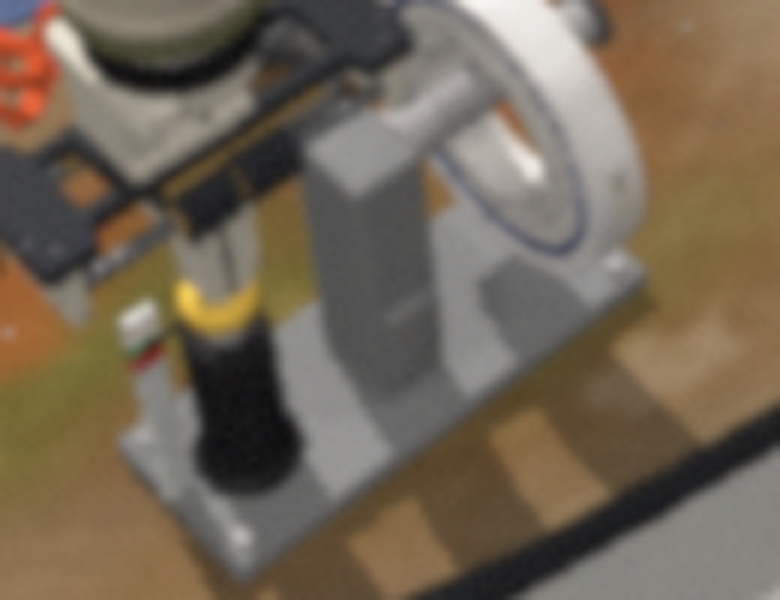

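View pics/wrist9.png

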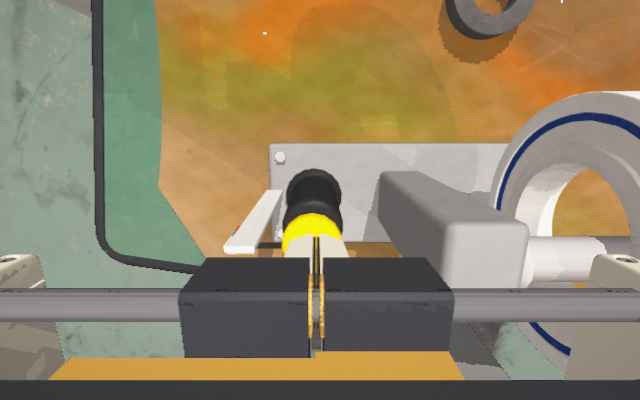

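Force gives about 11 mm of travel and position about 10.4 mm, with the pointer overlapping the green band near (140,343). I'll press 2 mm further to centre it.

Call:
apply_moves:
  commands: [0.03,0,0,0,0,0,0,0.06,0,0,0,0,0,0,0.06,0,0,0,0,0,0,0.06,0,0,0,0,0,0,0.06,0,0,0,0,0,0]

```text
clock: 11.95
tool_pos: [0.4689, 0.3381, 0.1626]
orientation: [2.139, 0.173, -2.136]
force: [-1.8, -1.3, 8.3]
grip_width: 0.0004
```

Call:
apply_moves:
  commands: [0,0,0,0,0,0,0,0,0,0,0,0,0,0,0,0,0,0,0,0,0,0,0,0,0,0,0,0]

```text
clock: 12.28
tool_pos: [0.4689, 0.3381, 0.1626]
orientation: [2.139, 0.173, -2.136]
force: [-0.4, -1.4, 7.2]
grip_width: 0.0005
```

Run:
```python
from h import *
from bench import imaging
A=[]
F=[]
for i in range(6):
    im,d=imaging.capture("scene"); A.append(im[265:300,210:250].astype(float)); o,_=st(); F.append(np.r_[o["force"][2],o["tool_pos"][2]])
print(np.round(F,4))
b=np.mean(A,0).astype(np.uint8); cv2.imwrite("pics/sc10.png",cv2.resize(b,None,fx=16,fy=16,interpolation=cv2.INTER_CUBIC)[...,::-1])
im,d=imaging.capture("side"); cv2.imwrite("pics/sd10.png",im[...,::-1])
```

```text
[[8.1066 0.1626]
 [7.589  0.1626]
 [8.279  0.1626]
 [8.0572 0.1626]
 [7.6145 0.1626]
 [8.0815 0.1626]]
```

View pics/sc10.png

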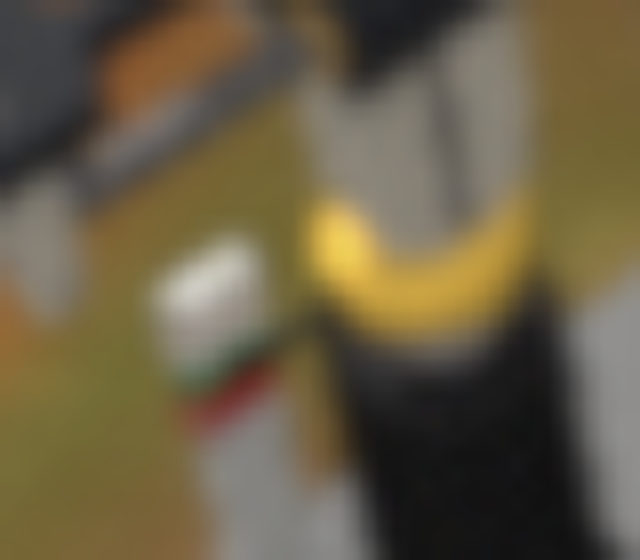

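View pics/sd10.png

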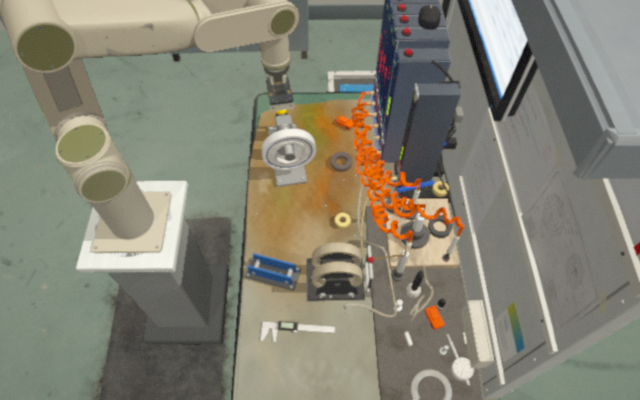

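The pointer's dark bar runs from about (290,330) to (190,380), across the green band and above the red. Force (about 8.0 N) and TCP height both give about 12.4 mm. The side view shows the bearing hanging at (289,150), an empty cradle and the other things in place. I'll hand in.

```bash
python3 -c "
from bench import env
print(env.job_done())"
```

```text
the job is handed in; nothing more can be done
None
```

I lifted the bearing out of the cradle, hung it on the mandrel and let go. Then I pressed the yellow button with the closed fingertips and handed the job in while still holding it, at about 13 s on the robot's clock.

- **Button:** the last readings were a push of about 8.0 N and a TCP height of 0.1626 m. Both put the button about 12.4 mm down, inside the 9–17 mm green band and well short of the bottom. In the averaged scene picture the pointer lay over the green band, but the picture is only a few pixels across there, so I relied mainly on force and height.
- **Bearing:** it hangs free at about the middle of the mandrel. The wrist force went from about -5.5 N to 0 when its weight came off the gripper, and the wrist and side pictures after I let go show it hanging there.
- **Other things:** the cradle is empty, and the tape roll, ring gauge, orange clip and calliper look unmoved in the last side picture. I compared these by eye only, without measuring them again.
- **Disagreement:** the side camera put the button about 4 mm nearer the robot in y than the wrist camera did. I aimed between the two, and the fingertips landed on the cap.

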